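Raise and lock the telescopic lamp mast

TASK

The telescopic mast of the small bench lamp is pushed down and locked. Twist its grey grip anticlockwise (seen from above) to unlock it, draw it straight up until it gently meets its stop, then twist it back clockwise, fully home, so that it stays locked at full height when you let go. Do not force it in pulling or in twisting, and leave the things standing round it where they are.

Things in the scene. Friction and masses are not known exactly. Their poses are not given: they have to be found in the camera images.
- lamp_stand: Fixed outer mast of the lamp; its yaw varies. Origin: centre of the underside of its round dark foot (90 mm across, 16 high), z up. On it an upright aluminium tube 41 mm across with a knurled black collar 47 mm across, top at 104 mm. On the collar's top a red dot, toward the stand's -y, marks where the lamp arm points when locked; a green dot 1.1 rad anticlockwise marks unlocked.
- grip (a point): Centre of the flat grey wing grip on top of the inner section, on the mast's axis; turns and rises with it. The wing is 14 mm thick along this point's x, 42 mm long along its y, 34 mm high (17 above and below the point): pinch it from above across the 14 mm. Pushed down, it is 131 mm above the stand's origin. Under the wing is a round flange 32 mm across, its top 16 mm below the point.
- lamp (a point): Centre of the underside of the lamp head (a small grey cone 34 mm across, 26 mm high), 64 mm from the mast's axis along -y of grip and 22 mm lower, on a thin bent arm from the wing's foot. It turns and rises with the grip.
- mast_slide (a joint): Height of the inner section above pushed-down (m, grows upward). Unlocked, it (about 0.23 kg) slides with about 1 N of friction and sinks by its weight if let go; raising it takes 3 to 4 N. A stop with a rubber buffer (about 5 N/mm), hidden in the tube, is met between 0.040 and 0.065, varying with the start and shown by no reading or mark. Locked at the top it rests about 4 mm below the stop.
- mast_turn (a joint): Twist of the inner section (rad, grows anticlockwise from above): 0 locked, 1.1 unlocked, end stops at both; starts at 0 to 0.12. Turning free takes about 0.05 N m. A lug inside, 15 mm from the axis, lets it slide only with the twist above 0.85, and turn back to 0 only when pushed right down or from 3 mm below first touch of the stop to lightly pressed on it; else it meets a wall at about 0.8.
- loupe: Bystander: black stand magnifier, a cylinder 37 mm across and 40 mm high, beside the stand; origin at the centre of its underside.
- spare_lens: Bystander: black upright lens barrel, 38 mm across and 58 mm high, beside the stand; origin at the centre of its underside.
- spacer_block: Bystander: light grey metal block, 20 x 50 x 25 mm, beside the stand; origin at the centre of its underside.

How it is judged:
By the outcome, as a careful person would: the job done as asked, in the order asked, and still so for the second after the job is handed in, with the robot touching nothing.
It also fails if it takes over 51 s, if anything falls off the work surface, if the arm or the gripper's body presses on something with over 40 N, if the wrist force passes 120 N, or if a joint passes its speed limit or range.

ROBOT

A 6-joint arm with a two-finger parallel gripper is mounted at the origin on a cart in front of the work surface, level with it; the furniture and walls round the work are solid. World frame = base frame: x ahead of the robot, y to its left, z up, the work surface at z = 0. Lengths are in m, angles in rad, forces in N, time in s.
With the tool pointing down it reaches from about 0.325 to 0.9 m from the base axis. Payload 6.1 kg.
Tool frame: the origin (TCP) lies midway between the tips of the shut fingers; the grasp point (between the pads) lies 19 mm behind it; z points along the fingers, y is the direction in which the jaws open and shut (so a half turn about z gives the same grasp; the last joint's range is limited). The gripper opens to 87 mm and grips with 3 to 60 N. Pads are 19 mm wide; open, the fingers measure 117 mm over their backs; the gripper's body (75 mm by 190 mm) begins 51 mm behind the grasp point.
Start: joints at [1.154, 0.22, 1.526, -0, 1.395, -0.126], TCP at [0.179, 0.599, 0.185] pointing down, gripper open.
Joint ranges: [-2.98, 2.98], [-0.91, 2.08], [0.09, 2.57], [-1.24, 4.39], [0.2, 2.65], [-2.68, 2.68]. Speed limits (rad/s): [2.57, 2.57, 3.01, 3.14, 3.14, 3.14].

INTERFACE

Orientations are given as a 3x3 rotation matrix whose columns are the frame's x, y, z axes.
In Python, from workcell import r gives the robot as it stands. The module is installed in compiled form; this text tells all that it offers.
- The arm moves only by the tool play_rows, never from a script. Its argument "increments" is a list of rows, each a list of 4 numbers: the shift along the world's x, y, z in cm, then the turn about the world's z in degrees. In form: [[dx, dy, dz, spin], ...]. A call has 1 to 12 rows; each row is the pose to reach, as a shift and turn from the pose commanded when the call began; what a row does not reach only later rows make up. A row lasts 1/8 s, in which the tool goes at most 62.5 mm and 10.7 degrees, less where a joint would pass 70% of its speed; a pose out of reach is approached as far as the arm can. A call with a gripper value outside its range is refused whole. "jaw" is the gripper's target within -1 to 1 (fully open at 1, half-way at 0, shut at -1), set as the call begins (left out, the last holds). The fingers move at their own pace and stop on an object; the grip force is fixed at half the most. Time passes only in rows, so rows that repeat a pose let the fingers close. It gives the time, the measured TCP pose, the force and the opening at its end, in the units of the state.
- r.read_state(): the state, without advancing time (a new reading comes with each control period).
- r.snapshot(name): name is "side" or "top" or "wrist"; returns (picture, depth): 480x640x3 uint8, blue, green, red; 480x640 float32, m along the optical axis (not along the pixel's ray), 0 where there is no reading.
- r.camera_info(name): a dict with "fx", "fy", "cx", "cy" (pixels), "rvec" (rotation vector, rad) and "tvec" (3), from world to camera coordinates, as OpenCV has them. Camera axes: x right, y down, z forward; pixel columns grow to the right and rows downward; lengths in m; the calibration is good to about 2 mm. A picture is of the moment at which its call begins: read the wrist's pose just before it. camera_info takes no time and is no camera call; for the wrist camera it gives the pose at the moment of the call.
- r.sign_off(): hands the job in, once; it reports no verdict.
Trained networks look in the newest picture that a camera, given by its name, has taken for a name from the list of things; names that differ only in an ending like _2 or _b are one class to them, and where a whole thing is asked for, a point or a joint stands for the part that bears it (a point fixed in the world has none). Each returns a list of dicts, best first, with "conf" (0 to 1); they miss things now and then, are a little off and sometimes report something else, mostly with a low value. They report only what shows in the picture. A call takes as long as a camera call.
- r.outline_of(thing, camera): "region" (480x640 bool, what is visible of it).
- r.pinpoint(thing, camera): "centre" ([x, y, z] in m, in world coordinates, good to about 4 mm: a listed point, or the origin of a listed thing).
The state is a dict: "t": time; "joint_pos": joint angles; "dq": joint speeds; "joint_efforts": joint torques, N m; "ee_pos": TCP position; "orientation": TCP orientation; "contact_force": force on the tool from outside, world axes, zero at the start; "torque": the same for the moment, N m; "finger_gap": finger opening in m.
Only numpy, scipy, OpenCV 4.12 (cv2) and the standard library are available. Lean on these libraries where they do the work, as an engineer would, in place of code of your own. Each camera call takes 0.05 s, during which the arm holds its last target.

## Working session

There is one attempt and no reset: what is moved stays moved. The work goes in short steps, Python scripts to look and compute and a tool call to move; the robot and the scene stay as the last step left them, time stands still between calls to the robot, and variables do not carry over. Pictures are saved under pics/ and viewed, and the job is handed in when it is done.

Besides the shell and the picture viewer there is one more tool, called after ">>>" as name(argument=value, ...) on one line, values as JSON. play_rows: Moves the arm, as the interface text tells. Its arguments: {"type":"object","properties":{"increments":{"type":"array","items":{"type":"array","items":{"type":"number"}}},"jaw":{"type":"number"}},"required":["increments"]}

```bash
mkdir -p pics
cat > h.py <<'E'
import numpy as np, cv2
from workcell import r
def cam(n):
    c=r.camera_info(n); K=np.array([[c['fx'],0,c['cx']],[0,c['fy'],c['cy']],[0,0,1.]])
    R=cv2.Rodrigues(np.array(c['rvec'],float))[0]; return K,R,np.array(c['tvec'],float).ravel()
def proj(n,P,C=None):
    K,R,t=C or cam(n); p=(K@(R@np.atleast_2d(P).T+t[:,None])).T; return p[:,:2]/p[:,2:]
def back(C,uv,d):
    K,R,t=C; uv=np.atleast_2d(uv); x=np.linalg.inv(K)@np.c_[uv,np.ones(len(uv))].T*d; return (R.T@(x-t[:,None])).T
E
python3 - <<'E'
from h import *
s=r.read_state()
np.set_printoptions(precision=4,suppress=True)
for k in s: print(k,np.round(s[k],4).tolist())
for n in ["side","top","wrist"]:
    im,d=r.snapshot(n); cv2.imwrite(f"pics/{n}0.png",im); np.save(f"{n}0.npy",d)
    for th in ["lamp_stand","grip","lamp","loupe","spare_lens","spacer_block"]:
        o=r.pinpoint(th,n); print(n,th,[(np.round(x['centre'],4).tolist(),round(x['conf'],2)) for x in o[:2]])
E
```

```text
t 0.0
joint_pos [1.1539, 0.2212, 1.5276, 0.0, 1.3947, -0.1261]
dq [-0.0004, 0.0007, 0.0003, -0.0, 0.0013, -0.0005]
joint_efforts [-0.0002, -49.4623, -38.7368, 0.07, 0.0575, -0.0001]
ee_pos [0.1789, 0.5981, 0.1838]
orientation [[-0.958, 0.2867, -0.0008], [0.2868, 0.958, -0.0017], [0.0002, -0.0019, -1.0]]
contact_force [-0.4752, 0.5845, 0.0951]
torque [0.0493, 0.0366, -0.0084]
finger_gap 0.0871
side lamp_stand [([0.4901, 0.2967, -0.0032], 0.94)]
side grip [([0.4937, 0.2999, 0.1328], 0.63)]
side lamp [([0.4683, 0.2377, 0.1091], 0.81)]
side loupe [([0.5932, 0.2721, -0.0032], 0.81)]
side spare_lens [([0.4143, 0.3263, -0.0007], 0.56)]
side spacer_block [([0.539, 0.212, -0.0004], 0.81)]
top lamp_stand [([0.491, 0.2961, 0.0046], 0.81)]
top grip [([0.486, 0.3032, 0.1353], 0.95)]
top lamp [([0.466, 0.2377, 0.1084], 0.8)]
top loupe [([0.5922, 0.2748, -0.0027], 0.63)]
top spare_lens [([0.4199, 0.3234, -0.0002], 0.63)]
top spacer_block [([0.5415, 0.2146, -0.0006], 0.88)]
wrist lamp_stand []
wrist grip []
wrist lamp []
wrist loupe []
wrist spare_lens []
wrist spacer_block []
```

View pics/side0.png

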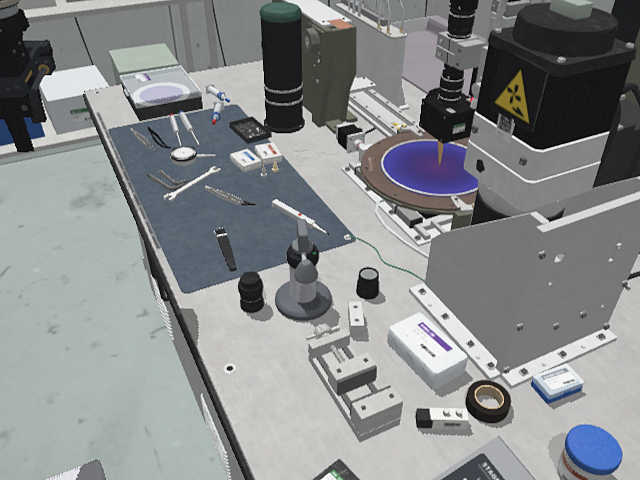

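View pics/top0.png

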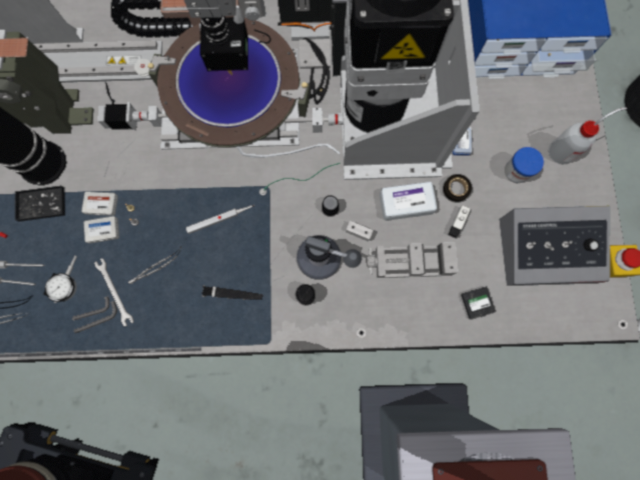

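The side view shows the lamp stand at about (303,290) with the wing on top and the lamp head toward the viewer. The lens is at (250,290), the loupe at (368,283) and the block at (357,318). The top view agrees, with the stand at (320,255) and the lamp head at (353,257). Next I'll check the wrist camera's offset from the tool and the clearances around the stand.

Run:
```python
from h import *
np.set_printoptions(precision=4,suppress=True)
s=r.read_state(); K,R,t=cam("wrist"); c=-R.T@t
To=np.array(s['orientation']); print("K",K[0,0],K[0,2],K[1,2],"cam in tool",To.T@(c-s['ee_pos']),"cam z in tool",To.T@R[2], "camx in tool",To.T@R[0])
# tall things near the stand from depth
for n in ["top","side"]:
    d=np.load(n+"0.npy"); C=cam(n); v,u=np.nonzero(d>0); P=back(C,np.c_[u,v],d[v,u])
    m=(np.hypot(P[:,0]-.49,P[:,1]-.2965)<.3)&(P[:,2]>.12)&(np.hypot(P[:,0]-.49,P[:,1]-.2965)>.05)
    q=P[m]
    if len(q): 
        i=np.argsort(np.hypot(q[:,0]-.49,q[:,1]-.2965))[:400:40]; print(n,len(q)); print(q[i])
```

```text
K 417.8735711020951 321.74475073539145 240.14666013271975 cam in tool [ 0.0664  0.0007 -0.2003] cam z in tool [-0.2444 -0.0007  0.9697] camx in tool [0.0002 1.     0.0007]
top 12634
[[0.4664 0.2523 0.1226]
 [0.4754 0.2418 0.1299]
 [0.4693 0.2389 0.1341]
 [0.4707 0.2337 0.135 ]
 [0.452  0.2372 0.1214]
 [0.6813 0.2199 0.1292]
 [0.6868 0.2178 0.1299]
 [0.6885 0.2141 0.1303]
 [0.6811 0.1918 0.1231]
 [0.6852 0.1937 0.1445]]
side 19780
[[0.4673 0.2454 0.1353]
 [0.468  0.2373 0.134 ]
 [0.4746 0.2321 0.1301]
 [0.4763 0.2295 0.1261]
 [0.4768 0.2274 0.1221]
 [0.4579 0.2321 0.1274]
 [0.4573 0.2308 0.1269]
 [0.464  0.226  0.1208]
 [0.6821 0.2176 0.1238]
 [0.6818 0.2062 0.1299]]
```

>>> play_rows(increments=[[1,-1,2,-4],[4,-4,4,-13],[7,-7,6,-22],[11,-10.5,6,-32],[15,-14.5,6,-42],[19,-18,6,-52],[23,-22,6,-62],[26.5,-25.5,6,-72],[29,-28,6,-82],[30.5,-29.5,6,-90],[31.1,-30,6,-95],[31.1,-30,6,-95]], jaw=1)

```text
t: 2.55
ee_pos: [0.4906, 0.2982, 0.2448]
orientation: [[0.37, 0.929, -0.0], [0.929, -0.37, -0.0], [-0.0, -0.0, -1.0]]
contact_force: [-0.7, 0.3, -0.5]
finger_gap: 0.0865
```

```bash
cat > w.py <<'E'
from h import *
import sys
np.set_printoptions(precision=4,suppress=True)
s=r.read_state(); C=cam("wrist"); im,d=r.snapshot("wrist"); k=sys.argv[1]
cv2.imwrite(f"pics/w{k}.png",im); np.savez(f"w{k}.npz",im=im,d=d,K=C[0],R=C[1],t=C[2])
print(s['t'],s['ee_pos'],s['orientation'],s['contact_force'],s['finger_gap'])
for th in ["lamp_stand","grip","lamp"]:
    o=r.pinpoint(th,"wrist"); print(th,[(np.round(x['centre'],4).tolist(),round(x['conf'],2)) for x in o[:2]])
v,u=np.nonzero(d>0); P=back(C,np.c_[u,v],d[v,u])
for a,b in [(.142,.16),(.098,.108),(.108,.118)]:
    m=(P[:,2]>a)&(P[:,2]<b)&(np.hypot(P[:,0]-.49,P[:,1]-.2975)<.032); q=P[m]
    if len(q)<10: print(a,'few');continue
    mu=q.mean(0); w,V=np.linalg.eigh(np.cov(q[:,:2].T)); 
    rect=cv2.minAreaRect(q[:,:2].astype(np.float32)*1000)
    print((a,b),len(q),mu,"rng",q.min(0),q.max(0),"axis deg",np.degrees(np.arctan2(V[1,1],V[0,1])),"rect",rect)
E
python3 w.py 1
```

```text
2.55 [0.4906 0.2982 0.2448] [[ 0.3695  0.9292 -0.0001]
 [ 0.9292 -0.3695 -0.    ]
 [-0.     -0.0001 -1.    ]] [-0.6894  0.2857 -0.4883] 0.086504394911172
lamp_stand [([0.4888, 0.2964, -0.0008], 0.73)]
grip [([0.4924, 0.2944, 0.1289], 0.94)]
lamp [([0.4655, 0.2347, 0.1082], 0.8)]
(0.142, 0.16) 1057 [0.4912 0.2996 0.1481] rng [0.478  0.2779 0.142 ] [0.5037 0.3197 0.1513] axis deg 68.77096393721739 rect ((490.67486572265625, 299.00286865234375), (41.33433532714844, 13.83655071258545), 68.5306167602539)
(0.098, 0.108) 1115 [0.4923 0.3025 0.1041] rng [0.4665 0.2744 0.0981] [0.5148 0.3229 0.1073] axis deg 158.719520281042 rect ((491.08984375, 299.532470703125), (45.971046447753906, 48.712982177734375), 68.51902770996094)
(0.108, 0.118) 489 [0.4906 0.2981 0.1154] rng [0.475  0.2676 0.1091] [0.5063 0.314  0.118 ] axis deg 159.10444513493948 rect ((487.1826477050781, 289.7812194824219), (45.564579010009766, 30.738248825073242), 67.43064880371094)
```

View pics/w1.png

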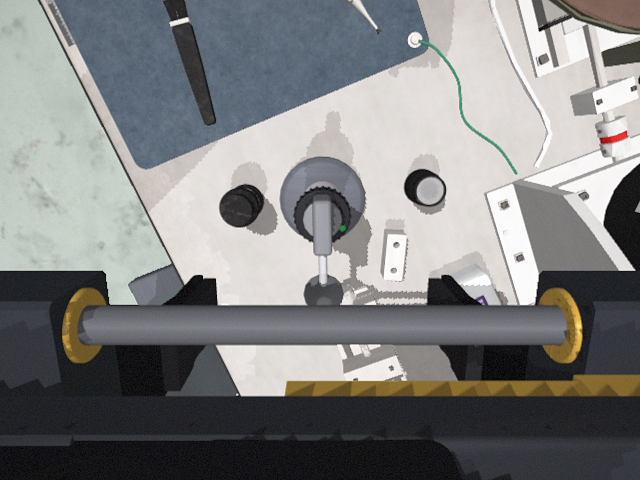

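The wrist view shows the wing at (322,222), aligned with the tool, the lamp head at (323,292) and the green dot at (343,228). The wing measures 41×14 mm with its top at 0.148, which matches the text. I'll go part way down and take the second view.

>>> play_rows(increments=[[0,0.05,-1.5,0.2],[0,0.05,-4,0.2],[0,0.05,-5.5,0.2],[0,0.05,-5.5,0.2]])

```text
t: 3.25
ee_pos: [0.4889, 0.2989, 0.1877]
orientation: [[0.365, 0.931, -0.003], [0.931, -0.365, -0.001], [-0.003, -0.003, -1.0]]
contact_force: [-0.5, -0.0, -1.0]
finger_gap: 0.0874
```

```bash
python3 w.py 2
```

```text
3.25 [0.4889 0.2989 0.1877] [[ 0.3654  0.9308 -0.0034]
 [ 0.9308 -0.3654 -0.0015]
 [-0.0026 -0.0026 -1.    ]] [-0.5455 -0.0182 -1.0372] 0.08737167692528082
lamp_stand [([0.4904, 0.2978, -0.0017], 0.65), ([0.5905, 0.2751, 0.0003], 0.57)]
grip [([0.4942, 0.2916, 0.1307], 0.9)]
lamp []
(0.142, 0.16) 1529 [0.4912 0.2999 0.1481] rng [0.4784 0.2781 0.142 ] [0.5037 0.3197 0.1504] axis deg 69.00174703280823 rect ((490.7601623535156, 299.0211181640625), (41.641929626464844, 13.44766616821289), 69.0353775024414)
(0.098, 0.108) 1562 [0.4925 0.3033 0.104 ] rng [0.4666 0.2739 0.0981] [0.5149 0.323  0.1067] axis deg 159.7189286851179 rect ((491.3067321777344, 299.5616455078125), (46.59957504272461, 48.38472366333008), 66.7052001953125)
(0.108, 0.118) 689 [0.4909 0.2988 0.1153] rng [0.4752 0.2669 0.1097] [0.5066 0.314  0.118 ] axis deg 158.42569878382545 rect ((487.22296142578125, 289.28704833984375), (46.5765380859375, 31.15570068359375), 68.79258728027344)
```

View pics/w2.png

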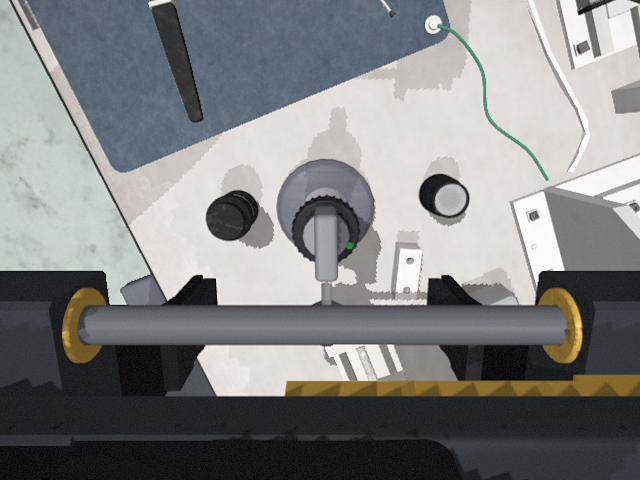

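The second view agrees: wing centre (0.4908, 0.2990), top at 0.148. In the image the wing is at (325,245), between the fingers. I'll go down to TCP z of about 0.120, with the tips above the flange, and let it settle.

>>> play_rows(increments=[[0,0,-2,0.3],[0,0,-4.5,0.3],[0,0,-6,0.3],[0,0,-6.9,0.3],[0,0,-7,0.3],[0,0,-7,0.3],[0,0,-7,0.3],[0,0,-7,0.3]])

```text
t: 4.45
ee_pos: [0.4906, 0.2994, 0.1205]
orientation: [[0.361, 0.933, 0.001], [0.933, -0.361, 0.0], [0.001, 0.001, -1.0]]
contact_force: [0.1, 0.3, -0.1]
finger_gap: 0.087
```

```bash
python3 w.py 3
```

```text
4.45 [0.4906 0.2994 0.1205] [[ 0.361   0.9326  0.001 ]
 [ 0.9326 -0.361   0.0005]
 [ 0.0008  0.0008 -1.    ]] [ 0.1116  0.2967 -0.0586] 0.08704378756585059
lamp_stand [([0.4928, 0.2966, -0.0015], 0.57)]
grip [([0.492, 0.2949, 0.1306], 0.78)]
lamp [([0.4677, 0.2389, 0.1111], 0.63)]
(0.142, 0.16) 1881 [0.494  0.3067 0.148 ] rng [0.4824 0.2908 0.142 ] [0.5039 0.3198 0.1506] axis deg 68.66096790344027 rect ((493.71746826171875, 305.77215576171875), (27.345325469970703, 14.037837982177734), 69.57646179199219)
(0.098, 0.108) 2541 [0.493  0.3045 0.104 ] rng [0.4666 0.2738 0.0981] [0.5152 0.3231 0.1066] axis deg 159.4063294324175 rect ((491.3915100097656, 299.5213928222656), (47.04823684692383, 48.535179138183594), 66.56121063232422)
(0.108, 0.118) 1055 [0.4912 0.2997 0.1153] rng [0.4751 0.2839 0.1089] [0.5067 0.3195 0.1178] axis deg 158.822078915161 rect ((492.37042236328125, 302.4174499511719), (32.976478576660156, 31.274858474731445), 69.69178771972656)
```

>>> play_rows(increments=[[0.03,-0.02,0,0],[0.03,-0.02,0,0],[0.03,-0.02,0,0],[0.03,-0.02,0,0],[0.03,-0.02,0,0],[0.03,-0.02,0,0],[0.03,-0.02,0,0],[0.03,-0.02,0,0]], jaw=-1)

```text
t: 5.65
ee_pos: [0.4905, 0.2991, 0.1199]
orientation: [[0.361, 0.933, 0.0], [0.933, -0.361, 0.0], [0.0, -0.0, -1.0]]
contact_force: [0.4, 0.7, 0.5]
finger_gap: 0.015
```

```bash
cat > s.py <<'E'
from h import *
s=r.read_state(); o=np.array(s['orientation'])
print(round(s['t'],2),'p',np.round(np.array(s['ee_pos'])*1000,2),'yaw',round(np.degrees(np.arctan2(o[1,1],o[0,1])),2),'F',np.round(s['contact_force'],2),'T',np.round(s['torque'],3),'gap',round(s['finger_gap']*1000,2))
E
python3 s.py
```

```text
5.65 p [490.51 299.08 119.86] yaw -21.16 F [0.42 0.67 0.54] T [-0.111  0.103 -0.028] gap 14.97
```

Gripped, gap about 15 mm with low forces. Now I'll twist anticlockwise.

>>> play_rows(increments=[[0,0,0,2],[0,0,0,6],[0,0,0,11],[0,0,0,16],[0,0,0,20],[0,0,0,20],[0,0,0,20]])

```text
t: 6.52
ee_pos: [0.4905, 0.2991, 0.1199]
orientation: [[0.021, 1.0, -0.0], [1.0, -0.021, 0.0], [0.0, -0.0, -1.0]]
contact_force: [1.1, -0.5, -0.8]
finger_gap: 0.0002
```

```bash
python3 s.py
```

```text
6.53 p [490.51 299.05 119.85] yaw -1.21 F [ 1.1  -0.46 -0.83] T [-0.07   0.067  0.001] gap 0.18
```

The gap is now 0, so the fingers had still been closing and missed or slipped off the wing. I'll look.

```bash
python3 w.py 4
python3 - <<'E'
from h import *
im,d=r.snapshot("side"); cv2.imwrite("pics/side4.png",cv2.resize(im[200:330,220:400],None,fx=4,fy=4)); np.save("side4.npy",d)
E
```

```text
6.525 [0.4905 0.2991 0.1199] [[ 0.0211  0.9998 -0.    ]
 [ 0.9998 -0.0211  0.    ]
 [ 0.     -0.     -1.    ]] [ 1.1033 -0.4596 -0.8325] 0.00018014878394339732
lamp_stand [([0.4938, 0.2965, -0.0008], 0.77)]
grip [([0.4913, 0.2964, 0.1321], 0.59)]
lamp []
(0.142, 0.16) 1148 [0.4946 0.312  0.1483] rng [0.4821 0.2934 0.142 ] [0.5037 0.3199 0.16  ] axis deg 49.04570906198511 rect ((491.4490966796875, 308.8101501464844), (25.679214477539062, 17.215118408203125), 53.30659484863281)
(0.098, 0.108) 1919 [0.4902 0.3105 0.1039] rng [0.4666 0.2931 0.098 ] [0.515  0.3231 0.1064] axis deg 178.86977516586023 rect ((491.32049560546875, 308.5038757324219), (28.993349075317383, 48.44416046142578), 87.68756103515625)
(0.108, 0.118) 604 [0.4836 0.3057 0.1151] rng [0.4752 0.296  0.1088] [0.5063 0.3196 0.1179] axis deg -165.01105344104377 rect ((490.1941223144531, 308.06890869140625), (31.23214340209961, 22.47829246520996), 4.152424335479736)
```

View pics/w4.png

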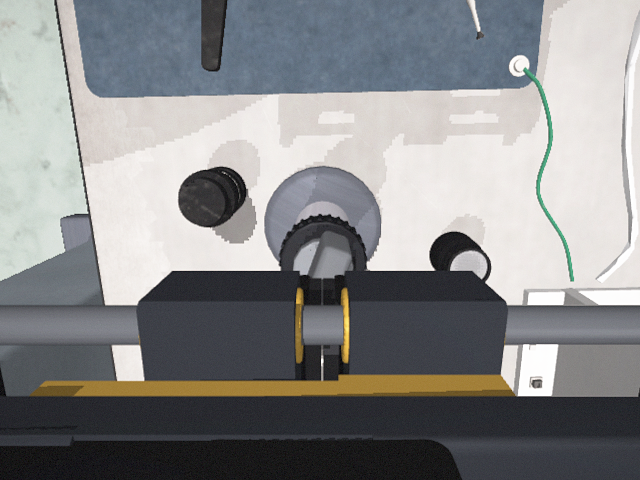

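View pics/side4.png

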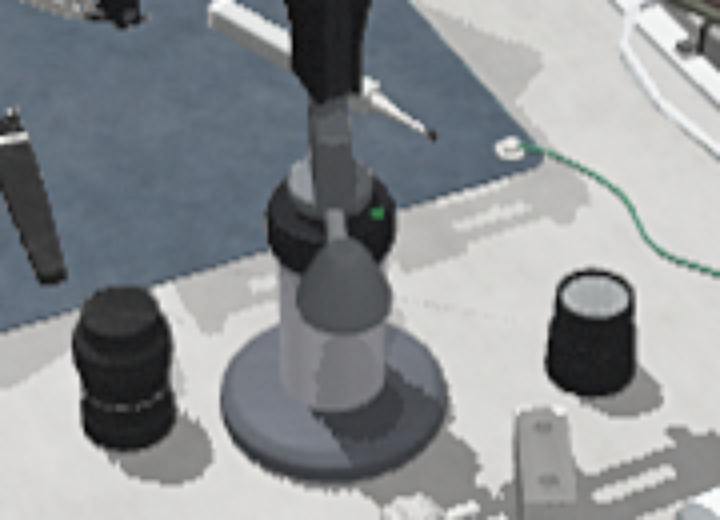

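Run:
```python
from h import *
C=cam("side")
P=np.array([[.4905,.2991,.12],[.4908,.299,.148],[.4835,.28,.148],[.498,.318,.148],[.4908,.299,.115],[.4908,.299,.104]])
print((proj("side",P)-[220,200])*4)
d=np.load("side4.npy")
for v in range(214,262,3):
    dd=d[v,300:304]; print(v,np.round(back(C,[[301,v]],d[v,301])[0],3))
w=np.load("w4.npz"); CW=(w['K'],w['R'],w['t'])
print(proj("wrist",P,CW)); 
for uv in [(330,255),(325,265),(310,285),(335,285),(312,355),(335,355),(323,330),(324,372)]: print(uv,np.round(back(CW,[uv],w['d'][uv[1],uv[0]])[0],3), round(float(w['d'][uv[1],uv[0]]),3))
```

```text
[[327.44521315 166.33895735]
 [327.30209808 105.04872456]
 [331.42306724 139.24874045]
 [323.08572557  72.17758567]
 [328.47450549 176.94465364]
 [328.85320662 200.1678687 ]]
214 [0.485 0.289 0.178]
217 [0.485 0.287 0.174]
220 [0.485 0.288 0.168]
223 [0.485 0.288 0.163]
226 [0.489 0.298 0.15 ]
229 [0.486 0.292 0.149]
232 [0.483 0.285 0.15 ]
235 [0.481 0.28  0.148]
238 [0.48  0.278 0.145]
241 [0.481 0.281 0.137]
244 [0.48  0.28  0.133]
247 [0.48  0.279 0.128]
250 [0.48  0.28  0.121]
253 [0.48  0.279 0.117]
256 [0.482 0.285 0.106]
259 [0.48  0.28  0.105]
[[321.41936827 271.8116345 ]
 [322.00911128 292.36054109]
 [306.67471582 332.28276681]
 [337.91728877 250.34043476]
 [322.02025316 268.89097244]
 [322.02326642 262.54376787]]
(330, 255) [0.495 0.316 0.148] 0.179
(325, 265) [0.492 0.312 0.15 ] 0.179
(310, 285) [0.486 0.309 0.165] 0.165
(335, 285) [0.496 0.31  0.17 ] 0.16
(312, 355) [0.488 0.302 0.207] 0.126
(335, 355) [0.495 0.302 0.207] 0.126
(323, 330) [0.492 0.329 0.246] 0.081
(324, 372) [0.491 0.297 0.208] 0.126
```

Run:
```python
from h import *
np.set_printoptions(precision=3,suppress=True)
for k in "134":
    w=np.load(f"w{k}.npz"); C=(w['K'],w['R'],w['t']); d=w['d']; c=-C[1].T@C[2]
    To=np.array([[.361,.933,0],[.933,-.361,0],[0,0,-1]]) if k!="4" else np.array([[.021,1,0],[1,-.021,0],[0,0,-1.]])
    tcp={'1':[.4906,.2982,.2448],'3':[.4906,.2994,.1205],'4':[.4905,.2991,.1199]}[k]
    v,u=np.nonzero((d>0)&(d<.26)); P=(back(C,np.c_[u,v],d[v,u])-tcp)@To
    print(k,len(P))
    m=(abs(P[:,0])<.02)&(abs(P[:,1])<.07)&(P[:,2]>-.06)
    for a,b in [(-.07,-.05),(-.05,-.03),(-.03,-.01),(-.01,.01),(.01,.03),(.03,.05),(.05,.07)]:
        q=P[m&(P[:,1]>a)&(P[:,1]<b)]
        if len(q): print((a,b),len(q),'zmax',np.percentile(q[:,2],[50,99]),'x',np.percentile(q[:,0],[1,99]),'y',np.percentile(q[:,1],[1,99]))
```

```text
1 110070
(-0.07, -0.05) 126 zmax [-0.05  -0.038] x [0.012 0.012] y [-0.053 -0.05 ]
(-0.05, -0.03) 661 zmax [-0.049 -0.038] x [0.001 0.012] y [-0.05  -0.043]
(0.03, 0.05) 663 zmax [-0.049 -0.038] x [-0.     0.011] y [0.043 0.05 ]
(0.05, 0.07) 128 zmax [-0.05  -0.038] x [0.011 0.012] y [0.05  0.053]
3 117766
(-0.07, -0.05) 134 zmax [-0.05  -0.038] x [0.011 0.012] y [-0.053 -0.05 ]
(-0.05, -0.03) 658 zmax [-0.049 -0.038] x [0.    0.012] y [-0.05  -0.043]
(-0.03, -0.01) 1318 zmax [0.016 0.03 ] x [-0.019  0.019] y [-0.023 -0.01 ]
(-0.01, 0.01) 2642 zmax [-0.027  0.051] x [-0.013  0.02 ] y [-0.01  0.01]
(0.01, 0.03) 1424 zmax [0.016 0.03 ] x [-0.019  0.019] y [0.01  0.024]
(0.03, 0.05) 670 zmax [-0.049 -0.039] x [0.001 0.012] y [0.043 0.05 ]
(0.05, 0.07) 116 zmax [-0.051 -0.038] x [0.011 0.012] y [0.05  0.053]
4 114864
(-0.03, -0.01) 923 zmax [0.015 0.032] x [-0.004  0.019] y [-0.023 -0.01 ]
(-0.01, 0.01) 2840 zmax [-0.028  0.053] x [-0.002  0.02 ] y [-0.01  0.01]
(0.01, 0.03) 890 zmax [0.015 0.03 ] x [-0.004  0.02 ] y [0.01  0.024]
```

View pics/w3.png

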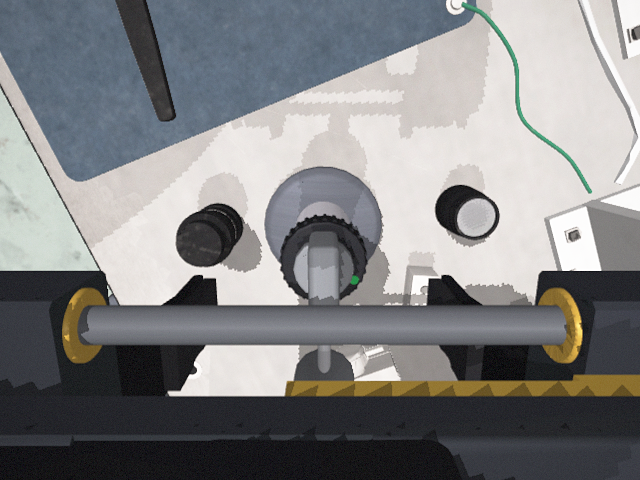

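The measurement shows the real fingertips about 38 mm behind the reported TCP, so the jaws shut above the wing without touching it and the lamp did not move. I'll open half-way, undo the turn and then go lower, with tips at z of about 0.126.

>>> play_rows(increments=[[0,0,0,-5],[0,0,0,-10],[0,0,0,-15],[0,0,0,-20],[0,0,0,-20],[0,0,0,-20],[0,0,0,-20],[0,0,0,-20]], jaw=0)

```text
t: 7.78
ee_pos: [0.4905, 0.299, 0.1198]
orientation: [[0.361, 0.933, 0.0], [0.933, -0.361, -0.0], [-0.0, 0.0, -1.0]]
contact_force: [-0.7, 0.9, -0.4]
finger_gap: 0.0435
```

```bash
python3 s.py; python3 w.py 5
```

```text
7.78 p [490.51 299.04 119.84] yaw -21.13 F [-0.67  0.89 -0.41] T [-0.129  0.145  0.012] gap 43.52
7.775 [0.4905 0.299  0.1198] [[ 0.3605  0.9327  0.    ]
 [ 0.9327 -0.3605 -0.    ]
 [-0.      0.     -1.    ]] [-0.6713  0.8936 -0.4122] 0.04351680331646796
lamp_stand [([0.4896, 0.2943, 0.0001], 0.97), ([0.4923, 0.2943, 0.1299], 0.35)]
grip [([0.4939, 0.2953, 0.1289], 0.8)]
lamp [([0.4666, 0.238, 0.1083], 0.6)]
(0.142, 0.16) 1980 [0.494  0.3067 0.1485] rng [0.4677 0.2906 0.142 ] [0.5218 0.3202 0.16  ] axis deg 69.89063629715564 rect ((493.37591552734375, 305.91070556640625), (27.110551834106445, 58.078575134277344), 69.85773468017578)
(0.098, 0.108) 2552 [0.4931 0.3044 0.104 ] rng [0.4667 0.2739 0.098 ] [0.5153 0.3232 0.1072] axis deg 159.04018137601977 rect ((491.5096435546875, 299.7770080566406), (46.59267807006836, 48.404685974121094), 65.80135345458984)
(0.108, 0.118) 1073 [0.4914 0.2999 0.1153] rng [0.4753 0.2833 0.1094] [0.5067 0.3194 0.118 ] axis deg 159.72278288430502 rect ((492.3991394042969, 302.4955749511719), (33.56059646606445, 31.209434509277344), 69.52572631835938)
```

View pics/w5.png

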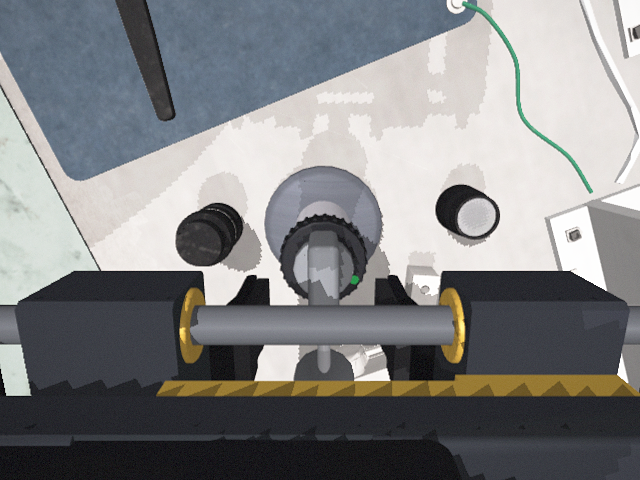

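The wing is unmoved at (323,260), the same as before, with the fingers symmetric on both sides. Going down 3.2 cm.

>>> play_rows(increments=[[0.03,0,-1,0],[0.03,0,-2,0],[0.03,0,-2.8,0],[0.03,0,-3.2,0],[0.03,0,-3.2,0],[0.03,0,-3.2,0]])

```text
t: 8.72
ee_pos: [0.4911, 0.2992, 0.0881]
orientation: [[0.361, 0.933, 0.001], [0.933, -0.361, 0.0], [0.0, 0.0, -1.0]]
contact_force: [0.0, 0.3, -0.3]
finger_gap: 0.0437
```

```bash
python3 s.py;  python3 w.py 6
python3 - <<'E'
from h import *
im,d=r.snapshot("side"); cv2.imwrite("pics/side6.png",cv2.resize(im[200:330,220:400],None,fx=4,fy=4)); np.save("side6.npy",d)
E
```

```text
8.72 p [491.06 299.18  88.14] yaw -21.16 F [ 0.04  0.33 -0.27] T [-0.066  0.14  -0.004] gap 43.66
8.725 [0.4911 0.2992 0.0881] [[ 0.361   0.9326  0.0005]
 [ 0.9326 -0.361   0.0002]
 [ 0.0004  0.0004 -1.    ]] [ 0.0437  0.331  -0.2725] 0.04366343682894553
lamp_stand [([0.4907, 0.2983, -0.0026], 0.92), ([0.5958, 0.2749, 0.0019], 0.23)]
grip [([0.4929, 0.2975, 0.1268], 0.63)]
lamp []
(0.142, 0.16) 3272 [0.4924 0.3031 0.1482] rng [0.4663 0.2779 0.142 ] [0.5219 0.3208 0.1578] axis deg 79.05997377362468 rect ((494.0626220703125, 298.86187744140625), (42.346961975097656, 55.53063201904297), 88.28498840332031)
(0.098, 0.108) 3008 [0.4945 0.308  0.1039] rng [0.4666 0.2801 0.098 ] [0.5154 0.3232 0.1069] axis deg 158.73929044348392 rect ((493.59088134765625, 304.9591979980469), (35.67332077026367, 48.54052734375), 67.43634796142578)
(0.108, 0.118) 1120 [0.4923 0.302  0.1152] rng [0.4757 0.2885 0.1087] [0.5068 0.3195 0.118 ] axis deg 158.87215620476127 rect ((493.7138366699219, 305.6036682128906), (26.362783432006836, 31.228784561157227), 68.49248504638672)
```

View pics/side6.png

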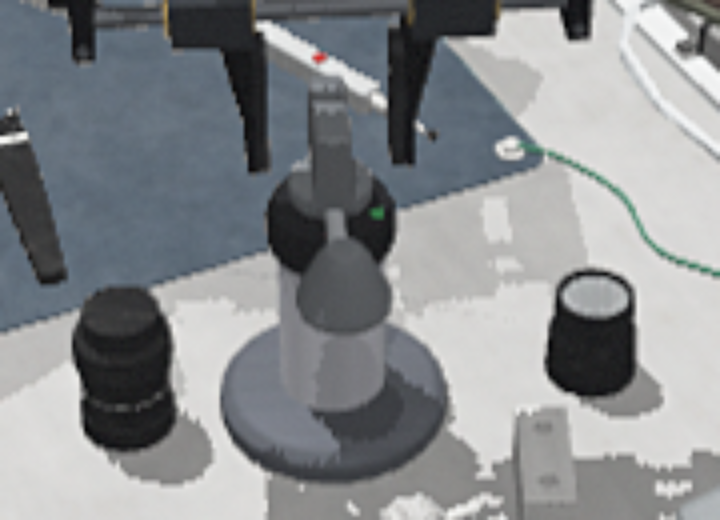

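View pics/w6.png

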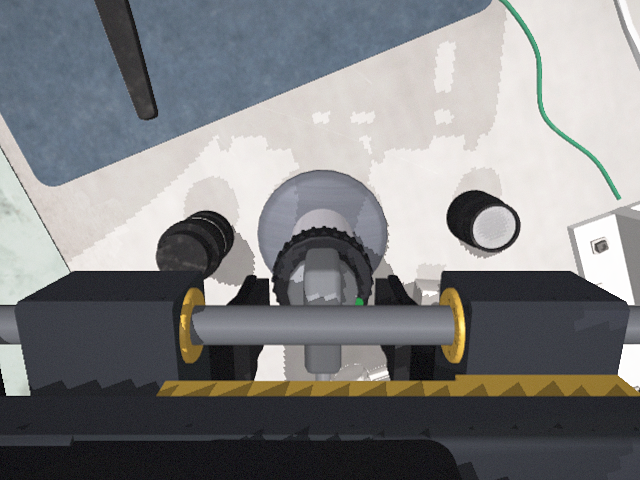

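The side view now shows the fingers straddling the wing, with tips at about (258,168) and (402,162) in the zoom, just above the flange. Closing.

>>> play_rows(increments=[[0,0,0,0],[0,0,0,0],[0,0,0,0],[0,0,0,0],[0,0,0,0],[0,0,0,0],[0,0,0,0]], jaw=-1)

```text
t: 9.85
ee_pos: [0.491, 0.299, 0.0879]
orientation: [[0.361, 0.933, 0.0], [0.933, -0.361, -0.0], [0.0, 0.0, -1.0]]
contact_force: [2.5, -0.9, -1.6]
finger_gap: 0.0139
```

```bash
python3 s.py
```

```text
9.85 p [491.01 298.96  87.85] yaw -21.16 F [ 2.48 -0.91 -1.64] T [-0.216 -0.173  0.009] gap 13.9
```

>>> play_rows(increments=[[0,0,0,2],[0,0,0,6],[0,0,0,11],[0,0,0,16],[0,0,0,20],[0,0,0,20]])

```text
t: 10.6
ee_pos: [0.4907, 0.299, 0.0878]
orientation: [[0.02, 1.0, -0.0], [1.0, -0.02, -0.0], [-0.0, -0.0, -1.0]]
contact_force: [0.7, -1.2, -0.4]
finger_gap: 0.014
```

```bash
python3 s.py
```

```text
10.6 p [490.75 299.02  87.81] yaw -1.14 F [ 0.71 -1.24 -0.43] T [-0.239 -0.17   0.052] gap 14.01
```

>>> play_rows(increments=[[0,0,0,5],[0,0,0,10],[0,0,0,15],[0,0,0,20],[0,0,0,25],[0,0,0,30],[0,0,0,32],[0,0,0,32]])

```text
t: 11.6
ee_pos: [0.4906, 0.2989, 0.0878]
orientation: [[-0.512, 0.859, -0.001], [0.859, 0.512, -0.0], [0.0, -0.001, -1.0]]
contact_force: [-0.9, -1.6, 1.1]
finger_gap: 0.0135
```

```bash
python3 s.py
python3 - <<'E'
from h import *
im,d=r.snapshot("side"); cv2.imwrite("pics/side7.png",cv2.resize(im[200:330,220:400],None,fx=4,fy=4))
E
python3 w.py 7
```

```text
11.6 p [490.55 298.94  87.84] yaw 30.77 F [-0.91 -1.57  1.07] T [-0.335  0.137  0.046] gap 13.52
11.65 [0.4906 0.299  0.0878] [[-0.5115  0.8593 -0.0004]
 [ 0.8593  0.5115 -0.0002]
 [ 0.     -0.0005 -1.    ]] [-0.377  -0.1418  0.0147] 0.013645330983939092
lamp_stand [([0.4872, 0.2961, 0.0007], 0.97)]
grip [([0.491, 0.2955, 0.1284], 0.81)]
lamp []
(0.142, 0.16) 3284 [0.4886 0.3029 0.1482] rng [0.4707 0.2791 0.142 ] [0.5066 0.3192 0.1577] axis deg 120.63509445690278 rect ((487.4397888183594, 298.1559143066406), (31.826419830322266, 42.28281021118164), 12.24795913696289)
(0.098, 0.108) 2504 [0.4844 0.3096 0.1038] rng [0.4666 0.2814 0.098 ] [0.5147 0.323  0.1066] axis deg -148.7991874498215 rect ((486.4699401855469, 306.1126708984375), (48.48884582519531, 31.698577880859375), 30.656278610229492)
(0.108, 0.118) 333 [0.4861 0.3074 0.1144] rng [0.4752 0.2978 0.1088] [0.4994 0.3187 0.1177] axis deg -149.63851312182237 rect ((484.1766357421875, 310.27899169921875), (28.100515365600586, 14.005212783813477), 30.85991859436035)
```

View pics/side7.png

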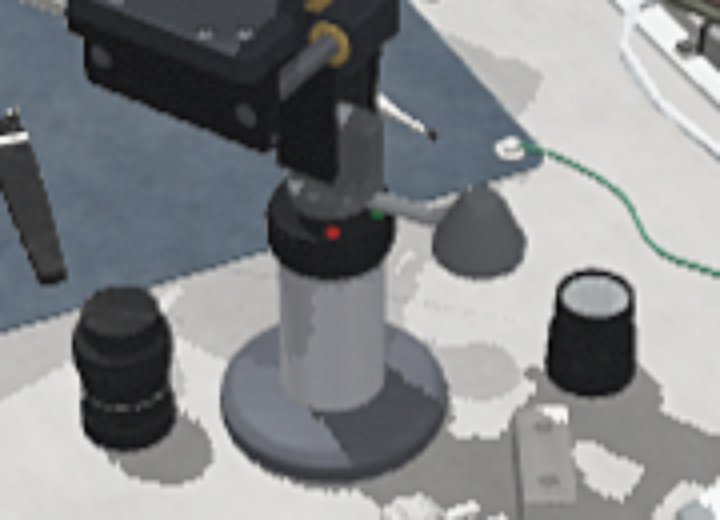

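View pics/w7.png

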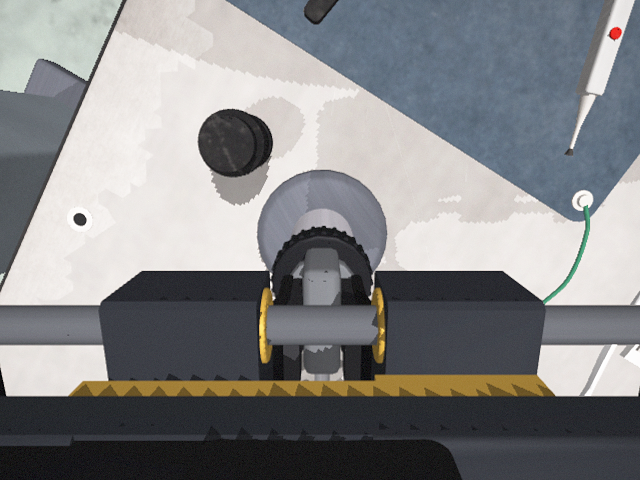

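The wing turned with the tool, and the lamp arm now points close to the green dot at zoom (377,214). The red dot shows at (333,232). I'll measure the dot azimuths to get the true end angles.

Run:
```python
from h import *
C=cam("side"); K,R,t=C; c=-R.T@t
im=cv2.imread("pics/side7.png").astype(int); b,g,rr=im[...,0],im[...,1],im[...,2]
for n,m in [("red",(rr-g>60)&(rr-b>60)),("green",(g-rr>40)&(g-b>15))]:
    m[:180]=False; m[260:]=False
    v,u=np.nonzero(m); uv=np.array([220+(u.mean()-1.5)/4,200+(v.mean()-1.5)/4])
    ray=R.T@np.linalg.inv(K)@[*uv,1]; p=c+ray*(.104-c[2])/ray[2]
    for ax in [(.4908,.2992),(.4905,.298)]:
        q=p[:2]-ax; print(n,len(u),uv,p,np.hypot(*q)*1000,np.degrees(np.arctan2(q[1],q[0])))
```

```text
red 124 [302.74596774 257.70766129] [0.48390829 0.28248691 0.104     ] 18.07824770956896 -112.4090010019562
red 124 [302.74596774 257.70766129] [0.48390829 0.28248691 0.104     ] 16.855461982646407 -113.02125980011006
green 290 [367.95517241 254.025     ] [0.57394726 0.24785253 0.104     ] 97.7242472352605 -31.69734344672175
green 290 [367.95517241 254.025     ] [0.57394726 0.24785253 0.104     ] 97.35611399344762 -31.003680777036266
```

The start twist was within a few degrees of the red dot, so the twist is now about 0.93 rad. Another 4° is safely past 0.85 without reaching the end stop.

>>> play_rows(increments=[[0,0,0,2],[0,0,0,4],[0,0,0,4],[0,0,0,4]])

```text
t: 12.35
ee_pos: [0.4907, 0.299, 0.0879]
orientation: [[-0.571, 0.821, -0.0], [0.821, 0.571, -0.0], [0.0, -0.0, -1.0]]
contact_force: [-1.4, -2.2, 2.4]
finger_gap: 0.0137
```

```bash
python3 s.py
```

```text
12.35 p [490.69 299.02  87.85] yaw 34.83 F [-1.42 -2.21  2.41] T [-0.51   0.494  0.047] gap 13.66
```

>>> play_rows(increments=[[0,0,0.1,0],[0,0,0.3,0],[0,0,0.5,0],[0,0,0.5,0],[0,0,0.5,0]])

```text
t: 12.98
ee_pos: [0.4906, 0.299, 0.0928]
orientation: [[-0.571, 0.821, -0.0], [0.821, 0.571, -0.0], [0.0, -0.001, -1.0]]
contact_force: [-2.0, -0.4, -2.5]
finger_gap: 0.014
```

```bash
python3 s.py
```

```text
12.97 p [490.58 298.96  92.83] yaw 34.84 F [-1.97 -0.4  -2.51] T [-0.442  0.328  0.054] gap 13.98
```

>>> play_rows(increments=[[0,0,0.2,0],[0,0,0.6,0],[0,0,1.0,0],[0,0,1.4,0],[0,0,1.8,0],[0,0,2.2,0],[0,0,2.6,0],[0,0,2.9,0],[0,0,3.1,0],[0,0,3.1,0],[0,0,3.1,0]])

```text
t: 14.35
ee_pos: [0.4908, 0.2991, 0.124]
orientation: [[-0.571, 0.821, 0.0], [0.821, 0.571, -0.0], [-0.0, 0.0, -1.0]]
contact_force: [-2.7, -2.2, -1.8]
finger_gap: 0.014
```

```bash
python3 s.py
python3 - <<'E'
from h import *
im,d=r.snapshot("side"); cv2.imwrite("pics/side8.png",cv2.resize(im[180:310,220:400],None,fx=4,fy=4))
E
python3 s.py
```

```text
14.35 p [490.78 299.06 123.99] yaw 34.84 F [-2.69 -2.19 -1.8 ] T [-0.6    0.723 -0.   ] gap 14.0
14.4 p [490.77 299.05 123.94] yaw 34.84 F [-3.64 -2.7  -1.57] T [-0.62   0.729  0.042] gap 13.66
```

View pics/side8.png

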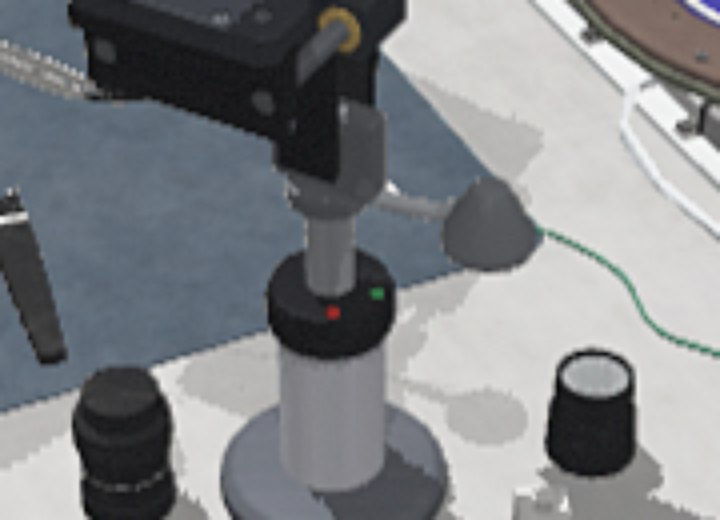

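The mast has risen about 36 mm: the inner tube shows between the flange and the collar, and the lamp head is still with the grip. Now small steps to feel for the stop.

>>> play_rows(increments=[[0,0,0.15,0],[0,0,0.3,0],[0,0,0.3,0]])

```text
t: 14.78
ee_pos: [0.4908, 0.2991, 0.127]
orientation: [[-0.571, 0.821, -0.0], [0.821, 0.571, 0.0], [0.0, -0.0, -1.0]]
contact_force: [-2.6, -2.7, -1.6]
finger_gap: 0.0135
```

>>> play_rows(increments=[[0,0,0.15,0],[0,0,0.15,0]])

```text
t: 15.02
ee_pos: [0.4908, 0.299, 0.1285]
orientation: [[-0.571, 0.821, -0.0], [0.821, 0.571, -0.0], [0.0, -0.0, -1.0]]
contact_force: [-2.5, -1.5, -2.7]
finger_gap: 0.014
```

```bash
python3 s.py
```

```text
15.03 p [490.78 299.04 128.48] yaw 34.84 F [-2.54 -1.53 -2.66] T [-0.619  0.643  0.03 ] gap 14.03
```

>>> play_rows(increments=[[0,0,0.12,0],[0,0,0.12,0]])

```text
t: 15.28
ee_pos: [0.4908, 0.2991, 0.1297]
orientation: [[-0.571, 0.821, -0.0], [0.821, 0.571, -0.0], [0.0, -0.0, -1.0]]
contact_force: [-2.4, -2.4, -1.8]
finger_gap: 0.0137
```

>>> play_rows(increments=[[0,0,0.12,0],[0,0,0.12,0]])

```text
t: 15.52
ee_pos: [0.4908, 0.2991, 0.1309]
orientation: [[-0.571, 0.821, -0.0], [0.821, 0.571, -0.0], [-0.0, -0.0, -1.0]]
contact_force: [-2.6, -2.0, -2.2]
finger_gap: 0.0134
```

>>> play_rows(increments=[[0,0,0.12,0],[0,0,0.12,0]])

```text
t: 15.78
ee_pos: [0.4908, 0.2991, 0.1321]
orientation: [[-0.571, 0.821, -0.0], [0.821, 0.571, -0.0], [-0.0, -0.0, -1.0]]
contact_force: [-3.2, -2.2, -1.9]
finger_gap: 0.014
```

>>> play_rows(increments=[[0,0,0.12,0],[0,0,0.12,0]])

```text
t: 16.02
ee_pos: [0.4908, 0.2991, 0.1333]
orientation: [[-0.571, 0.821, 0.0], [0.821, 0.571, -0.0], [-0.0, -0.0, -1.0]]
contact_force: [-3.6, -2.0, -2.1]
finger_gap: 0.0136
```

>>> play_rows(increments=[[0,0,0.12,0],[0,0,0.12,0]])

```text
t: 16.27
ee_pos: [0.4908, 0.299, 0.1345]
orientation: [[-0.571, 0.821, 0.0], [0.821, 0.571, -0.0], [-0.0, 0.0, -1.0]]
contact_force: [-2.5, -2.4, -2.3]
finger_gap: 0.0138
```

>>> play_rows(increments=[[0,0,0.12,0],[0,0,0.12,0]])

```text
t: 16.52
ee_pos: [0.4908, 0.2991, 0.1357]
orientation: [[-0.571, 0.821, 0.0], [0.821, 0.571, 0.0], [-0.0, 0.0, -1.0]]
contact_force: [-3.5, -2.3, -2.3]
finger_gap: 0.0136
```

>>> play_rows(increments=[[0,0,0.12,0],[0,0,0.12,0]])

```text
t: 16.77
ee_pos: [0.4908, 0.2991, 0.1369]
orientation: [[-0.571, 0.821, 0.0], [0.821, 0.571, 0.0], [0.0, 0.0, -1.0]]
contact_force: [-3.5, -2.8, -2.6]
finger_gap: 0.0138
```

>>> play_rows(increments=[[0,0,0.12,0],[0,0,0.12,0]])

```text
t: 17.02
ee_pos: [0.4908, 0.2991, 0.1381]
orientation: [[-0.571, 0.821, 0.0], [0.821, 0.571, 0.0], [-0.0, 0.0, -1.0]]
contact_force: [-3.6, -2.5, -2.0]
finger_gap: 0.0141
```

>>> play_rows(increments=[[0,0,0.12,0],[0,0,0.12,0]])

```text
t: 17.27
ee_pos: [0.4908, 0.2991, 0.1393]
orientation: [[-0.571, 0.821, 0.0], [0.821, 0.571, 0.0], [-0.0, 0.0, -1.0]]
contact_force: [-3.6, -2.8, -2.7]
finger_gap: 0.0138
```

>>> play_rows(increments=[[0,0,0.12,0],[0,0,0.12,0]])

```text
t: 17.52
ee_pos: [0.4908, 0.2991, 0.1405]
orientation: [[-0.571, 0.821, 0.0], [0.821, 0.571, 0.0], [0.0, 0.0, -1.0]]
contact_force: [-3.8, -1.9, -2.2]
finger_gap: 0.0138
```

>>> play_rows(increments=[[0,0,0.12,0],[0,0,0.12,0]])

```text
t: 17.77
ee_pos: [0.4908, 0.2991, 0.1417]
orientation: [[-0.571, 0.821, 0.0], [0.821, 0.571, 0.0], [-0.0, 0.0, -1.0]]
contact_force: [-3.2, -2.3, -3.4]
finger_gap: 0.0139
```

>>> play_rows(increments=[[0,0,0.06,0],[0,0,0.06,0]])

```text
t: 18.02
ee_pos: [0.4908, 0.2991, 0.1422]
orientation: [[-0.571, 0.821, 0.0], [0.821, 0.571, 0.0], [0.0, 0.0, -1.0]]
contact_force: [-3.1, -1.6, -2.8]
finger_gap: 0.0137
```

>>> play_rows(increments=[[0,0,0.12,0],[0,0,0.12,0]])

```text
t: 18.27
ee_pos: [0.4908, 0.2991, 0.1435]
orientation: [[-0.571, 0.821, 0.0], [0.821, 0.571, 0.0], [-0.0, 0.0, -1.0]]
contact_force: [-3.2, -1.8, -2.6]
finger_gap: 0.014
```

>>> play_rows(increments=[[0,0,0.12,0],[0,0,0.12,0]])

```text
t: 18.52
ee_pos: [0.4908, 0.2991, 0.1447]
orientation: [[-0.571, 0.821, 0.0], [0.821, 0.571, 0.0], [-0.0, 0.0, -1.0]]
contact_force: [-2.7, -2.8, -1.8]
finger_gap: 0.0141
```

>>> play_rows(increments=[[0,0,0.12,0],[0,0,0.12,0]])

```text
t: 18.77
ee_pos: [0.4908, 0.2991, 0.1459]
orientation: [[-0.571, 0.821, 0.0], [0.821, 0.571, 0.0], [-0.0, 0.0, -1.0]]
contact_force: [-3.0, -2.2, -2.1]
finger_gap: 0.0137
```

>>> play_rows(increments=[[0,0,0.12,0],[0,0,0.12,0]])

```text
t: 19.02
ee_pos: [0.4908, 0.299, 0.147]
orientation: [[-0.571, 0.821, 0.0], [0.821, 0.571, 0.0], [-0.0, 0.0, -1.0]]
contact_force: [-2.4, -2.6, -3.0]
finger_gap: 0.0137
```

>>> play_rows(increments=[[0,0,0.12,0],[0,0,0.12,0]])

```text
t: 19.27
ee_pos: [0.4907, 0.299, 0.1477]
orientation: [[-0.571, 0.821, -0.0], [0.821, 0.571, -0.0], [0.0, -0.0, -1.0]]
contact_force: [-2.8, -2.3, -5.9]
finger_gap: 0.014
```

>>> play_rows(increments=[[0,0,0,0]])

```text
t: 19.4
ee_pos: [0.4907, 0.299, 0.1478]
orientation: [[-0.571, 0.821, -0.0], [0.821, 0.571, -0.0], [0.0, -0.0, -1.0]]
contact_force: [-0.8, -1.4, -7.0]
finger_gap: 0.0136
```

The stop is met: Fz went from about -2.4 to -7 N and the arm lags its command by 0.4 mm. First touch is at TCP z of about 0.147. I'll ease down to about 1.2 mm below touch and start the clockwise twist.

>>> play_rows(increments=[[0,0,-0.24,0],[0,0,-0.24,0],[0,0,-0.24,0]])

```text
t: 19.77
ee_pos: [0.4908, 0.2991, 0.1459]
orientation: [[-0.571, 0.821, 0.0], [0.821, 0.571, 0.0], [-0.0, 0.0, -1.0]]
contact_force: [-3.6, -1.9, -3.1]
finger_gap: 0.0138
```

```bash
python3 s.py
```

```text
19.77 p [490.81 299.07 145.94] yaw 34.84 F [-3.6  -1.9  -3.14] T [-0.691  0.828  0.047] gap 13.83
```

>>> play_rows(increments=[[0,0,0,-3],[0,0,0,-7],[0,0,0,-11],[0,0,0,-15],[0,0,0,-18],[0,0,0,-18]])

```text
t: 20.52
ee_pos: [0.491, 0.2992, 0.1459]
orientation: [[-0.29, 0.957, 0.0], [0.957, 0.29, 0.0], [0.0, 0.0, -1.0]]
contact_force: [-3.4, -1.7, -2.9]
finger_gap: 0.014
```

```bash
python3 s.py
```

```text
20.52 p [490.96 299.17 145.94] yaw 16.86 F [-3.36 -1.66 -2.86] T [-0.595  0.781 -0.082] gap 13.99
```

>>> play_rows(increments=[[0,0,0,-4],[0,0,0,-8],[0,0,0,-8]])

```text
t: 20.9
ee_pos: [0.491, 0.2992, 0.146]
orientation: [[-0.155, 0.988, 0.001], [0.988, 0.155, 0.0], [0.0, 0.001, -1.0]]
contact_force: [-2.2, -1.6, -2.7]
finger_gap: 0.0136
```

```bash
python3 s.py
```

```text
20.9 p [491.02 299.18 145.96] yaw 8.92 F [-2.16 -1.64 -2.65] T [-0.573  0.651 -0.154] gap 13.63
```

```bash
python3 - <<'E'
from h import *
im,d=r.snapshot("side"); cv2.imwrite("pics/side9.png",cv2.resize(im[180:310,220:400],None,fx=4,fy=4))
print([ (np.round(o['centre'],4),o['conf']) for o in r.pinpoint("lamp","side")])
E
python3 s.py; python3 w.py 9
```

```text
[(array([0.4999, 0.2393, 0.1661]), 0.95)]
21.0 p [491.   299.16 145.95] yaw 8.95 F [-2.32 -2.17 -2.87] T [-0.531  0.637 -0.046] gap 13.78
21.0 [0.491  0.2992 0.1459] [[-0.1555  0.9878  0.0005]
 [ 0.9878  0.1555  0.0002]
 [ 0.0002  0.0005 -1.    ]] [-2.3241 -2.1744 -2.867 ] 0.01378377933198513
lamp_stand [([0.494, 0.2962, -0.0004], 0.76), ([0.5923, 0.273, -0.0014], 0.6)]
grip [([0.4933, 0.2937, 0.1882], 0.77)]
lamp []
0.142 few
(0.098, 0.108) 2861 [0.4897 0.3064 0.1042] rng [0.4665 0.2822 0.0981] [0.515 0.323 0.108] axis deg -171.15892461724397 rect ((490.0704040527344, 303.994140625), (48.475486755371094, 37.802303314208984), 8.997823715209961)
(0.108, 0.118) 122 [0.49   0.3057 0.1131] rng [0.482  0.299  0.1082] [0.4994 0.3077 0.1178] axis deg -171.81847881024228 rect ((490.102783203125, 303.9499816894531), (17.575302124023438, 7.358366012573242), 8.887425422668457)
```

View pics/side9.png

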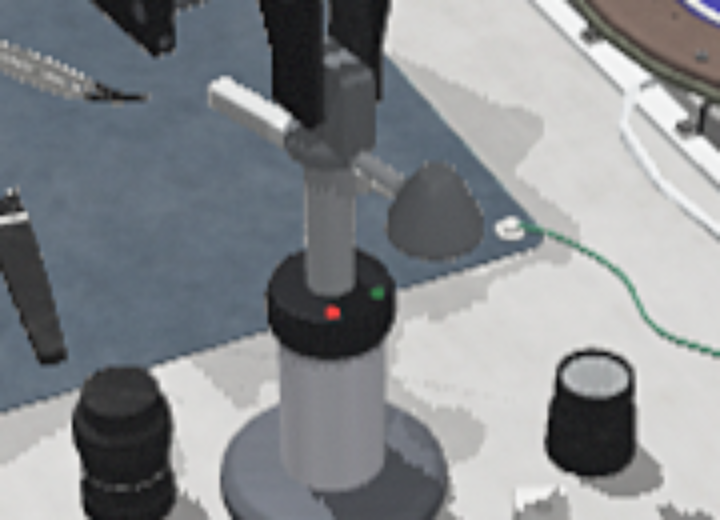

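View pics/w9.png

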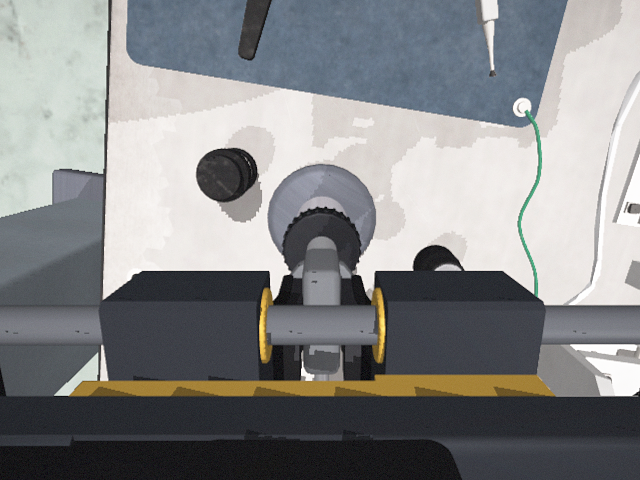

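The lamp head points at -81.5°, matching the tool's yaw minus 90° (-81°). The grip has turned with the tool past where the wall would be (0.8 rad), so the lug is in the top slot. Continuing.

>>> play_rows(increments=[[0,0,0,-4],[0,0,0,-9],[0,0,0,-14],[0,0,0,-19],[0,0,0,-23],[0,0,0,-26],[0,0,0,-26]])

```text
t: 22.08
ee_pos: [0.4912, 0.2991, 0.146]
orientation: [[0.294, 0.956, 0.001], [0.956, -0.294, 0.0], [0.001, 0.001, -1.0]]
contact_force: [-1.6, -1.7, -3.8]
finger_gap: 0.014
```

```bash
python3 s.py
```

```text
22.07 p [491.22 299.14 145.96] yaw -17.12 F [-1.57 -1.75 -3.83] T [-0.523  0.362 -0.003] gap 13.97
```

>>> play_rows(increments=[[0,0,0,-2],[0,0,0,-4],[0,0,0,-4]])

```text
t: 22.45
ee_pos: [0.4911, 0.2991, 0.1459]
orientation: [[0.361, 0.932, 0.001], [0.932, -0.361, 0.0], [0.0, 0.001, -1.0]]
contact_force: [-0.3, -0.5, -2.3]
finger_gap: 0.0137
```

```bash
python3 s.py
```

```text
22.45 p [491.12 299.12 145.92] yaw -21.19 F [-0.32 -0.52 -2.31] T [-0.449  0.165 -0.018] gap 13.7
```

>>> play_rows(increments=[[0,0,0,-1],[0,0,0,-1]])

```text
t: 22.7
ee_pos: [0.4911, 0.2991, 0.146]
orientation: [[0.377, 0.926, 0.001], [0.926, -0.377, 0.0], [0.0, 0.001, -1.0]]
contact_force: [0.7, -1.3, -1.7]
finger_gap: 0.0135
```

```bash
python3 s.py
```

```text
22.7 p [491.12 299.12 145.96] yaw -22.17 F [ 0.75 -1.31 -1.67] T [-0.52  0.04  0.03] gap 13.51
```

>>> play_rows(increments=[[0,0,0,-1],[0,0,0,-1]])

```text
t: 22.95
ee_pos: [0.4911, 0.2991, 0.1459]
orientation: [[0.394, 0.919, 0.001], [0.919, -0.394, 0.0], [0.0, 0.001, -1.0]]
contact_force: [0.5, -1.3, -1.6]
finger_gap: 0.0138
```

```bash
python3 s.py
```

```text
22.95 p [491.09 299.09 145.95] yaw -23.18 F [ 0.48 -1.27 -1.55] T [-0.499  0.003  0.085] gap 13.8
```

>>> play_rows(increments=[[0,0,0,-1],[0,0,0,-1]])

```text
t: 23.2
ee_pos: [0.491, 0.2991, 0.1459]
orientation: [[0.409, 0.912, 0.001], [0.912, -0.409, 0.0], [0.0, 0.001, -1.0]]
contact_force: [1.7, -1.9, -2.0]
finger_gap: 0.0138
```

```bash
python3 s.py
```

```text
23.2 p [491.04 299.14 145.94] yaw -24.15 F [ 1.73 -1.85 -2.01] T [-0.452 -0.151  0.351] gap 13.8
```

>>> play_rows(increments=[[0,0,0,0]])

```text
t: 23.32
ee_pos: [0.491, 0.2991, 0.1459]
orientation: [[0.409, 0.913, 0.001], [0.913, -0.409, 0.0], [0.0, 0.0, -1.0]]
contact_force: [1.3, -2.2, -1.2]
finger_gap: 0.0142
```

```bash
python3 s.py
python3 - <<'E'
from h import *
im,d=r.snapshot("side"); cv2.imwrite("pics/side10.png",cv2.resize(im[180:310,220:400],None,fx=4,fy=4))
print([ (np.round(o['centre'],4),o['conf']) for o in r.pinpoint("lamp","side")])
E
python3 s.py
```

```text
23.32 p [491.02 299.13 145.92] yaw -24.14 F [ 1.31 -2.16 -1.19] T [-0.506 -0.218  0.33 ] gap 14.22
[(array([0.4648, 0.2422, 0.1683]), 0.65)]
23.43 p [491.03 299.12 145.9 ] yaw -24.15 F [ 1.15 -1.79 -1.79] T [-0.499 -0.21   0.368] gap 13.9
```

View pics/side10.png

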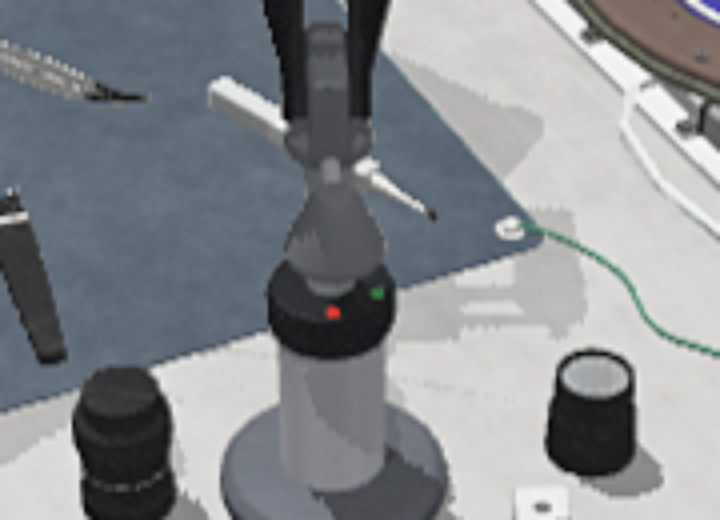

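The lamp head now stands directly over the red dot at (333,313), and a steady 0.35 N m shows the clockwise end stop. I'll relax the wind-up slightly and let the mast settle onto its lock ledge, rather than dropping it.

>>> play_rows(increments=[[0,0,-0.1,0.5],[0,0,-0.2,0.5],[0,0,-0.25,0.5],[0,0,-0.25,0.5]])

```text
t: 23.92
ee_pos: [0.4909, 0.2991, 0.1431]
orientation: [[0.401, 0.916, 0.0], [0.916, -0.401, 0.0], [0.0, 0.0, -1.0]]
contact_force: [1.9, -1.2, -1.6]
finger_gap: 0.0138
```

```bash
python3 s.py
```

```text
23.93 p [490.9  299.07 143.13] yaw -23.66 F [ 1.89 -1.24 -1.59] T [-0.371 -0.424  0.236] gap 13.75
```

>>> play_rows(increments=[[0,0,-0.05,0.2],[0,0,-0.05,0.2],[0,0,-0.05,0.2]])

```text
t: 24.3
ee_pos: [0.4909, 0.2991, 0.1428]
orientation: [[0.398, 0.917, 0.0], [0.917, -0.398, 0.0], [0.0, 0.0, -1.0]]
contact_force: [3.5, -1.6, -1.3]
finger_gap: 0.0136
```

```bash
python3 s.py
```

```text
24.3 p [490.91 299.07 142.78] yaw -23.47 F [ 3.54 -1.61 -1.33] T [-0.38  -0.443  0.124] gap 13.55
```

>>> play_rows(increments=[[0,0,0,0],[0,0,0,0],[0,0,0,0],[0,0,0,0],[0,0,0,0],[0,0,0,0]], jaw=0)

```text
t: 25.05
ee_pos: [0.4908, 0.299, 0.1427]
orientation: [[0.398, 0.917, -0.0], [0.917, -0.398, 0.0], [0.0, -0.0, -1.0]]
contact_force: [-0.6, 0.3, -0.2]
finger_gap: 0.0434
```

```bash
python3 s.py; python3 w.py 11
```

```text
25.05 p [490.79 299.04 142.74] yaw -23.47 F [-0.58  0.32 -0.19] T [-0.101  0.084  0.052] gap 43.35
25.05 [0.4908 0.299  0.1427] [[ 0.3982  0.9173 -0.0001]
 [ 0.9173 -0.3982  0.    ]
 [ 0.     -0.0001 -1.    ]] [-0.5764  0.3182 -0.1859] 0.04335288869779324
lamp_stand [([0.4895, 0.2934, 0.0012], 0.79)]
grip [([0.4959, 0.2954, 0.1861], 0.73)]
lamp []
0.142 few
(0.098, 0.108) 2874 [0.4941 0.3063 0.1042] rng [0.4665 0.2783 0.098 ] [0.5151 0.323  0.1078] axis deg 156.86706858817192 rect ((493.35791015625, 303.70806884765625), (37.67650604248047, 48.63380432128906), 64.91178894042969)
(0.108, 0.118) 123 [0.4938 0.3056 0.1128] rng [0.4846 0.2976 0.1081] [0.4998 0.3077 0.118 ] axis deg 155.5329540901208 rect ((493.5427551269531, 304.0942687988281), (6.192242622375488, 16.79682159423828), 63.72642517089844)
```

View pics/w11.png

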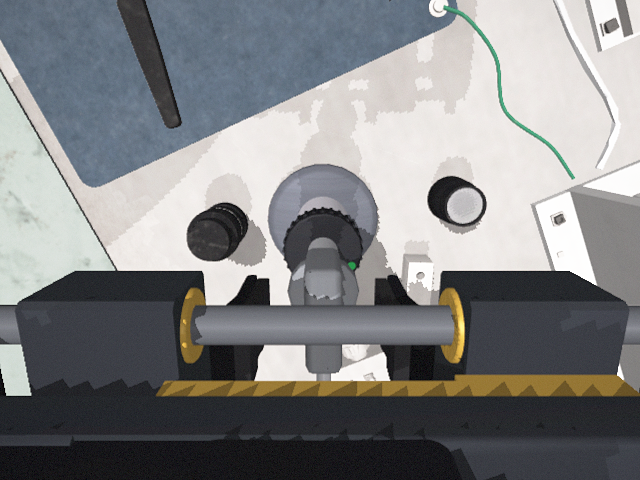

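The jaws are open and clear of the wing at (322,290–370), and the forces are zero. I'll lift away and check that it stays.

>>> play_rows(increments=[[0,0,0.7,0],[0,0,2,0],[0,0,4,0],[0,0,6,0],[0,0,8,0],[0,0,9.5,0],[0,0,10,0],[0,0,10,0],[0,0,10,0]])

```text
t: 26.38
ee_pos: [0.4903, 0.2988, 0.2417]
orientation: [[0.398, 0.917, -0.002], [0.917, -0.398, -0.001], [-0.001, -0.001, -1.0]]
contact_force: [0.4, -0.7, -0.9]
finger_gap: 0.0437
```

```bash
python3 s.py
python3 - <<'E'
from h import *
np.set_printoptions(precision=4,suppress=True)
C=cam("wrist"); im,d=r.snapshot("wrist"); cv2.imwrite("pics/w12.png",im)
v,u=np.nonzero(d>0); P=back(C,np.c_[u,v],d[v,u])
m=(P[:,2]>.195)&(P[:,2]<.22)&(np.hypot(P[:,0]-.491,P[:,1]-.299)<.032); q=P[m]
print(len(q),'top z',np.median(q[:,2]),cv2.minAreaRect(q[:,:2].astype(np.float32)*1000))
im,d=r.snapshot("side"); cv2.imwrite("pics/side12.png",cv2.resize(im[160:310,200:400],None,fx=4,fy=4))
for th in ["grip","lamp","loupe","spare_lens","spacer_block"]:
    o=r.pinpoint(th,"side"); print(th,[(np.round(x['centre'],4).tolist(),round(x['conf'],2)) for x in o[:2]])
E
```

```text
26.38 p [490.29 298.82 241.66] yaw -23.46 F [ 0.39 -0.71 -0.93] T [-0.064  0.145  0.043] gap 43.69
1571 top z 0.20313167864761436 ((490.8979187011719, 299.1706237792969), (41.04612731933594, 13.7350435256958), 66.8466567993164)
grip [([0.4911, 0.2995, 0.186], 0.65)]
lamp [([0.4678, 0.2395, 0.164], 0.74)]
loupe [([0.5956, 0.2701, -0.0013], 0.98)]
spare_lens [([0.4172, 0.3239, -0.0036], 0.89)]
spacer_block [([0.5382, 0.2161, -0.0019], 0.94), ([0.4909, 0.2971, -0.0025], 0.37)]
```

View pics/side12.png

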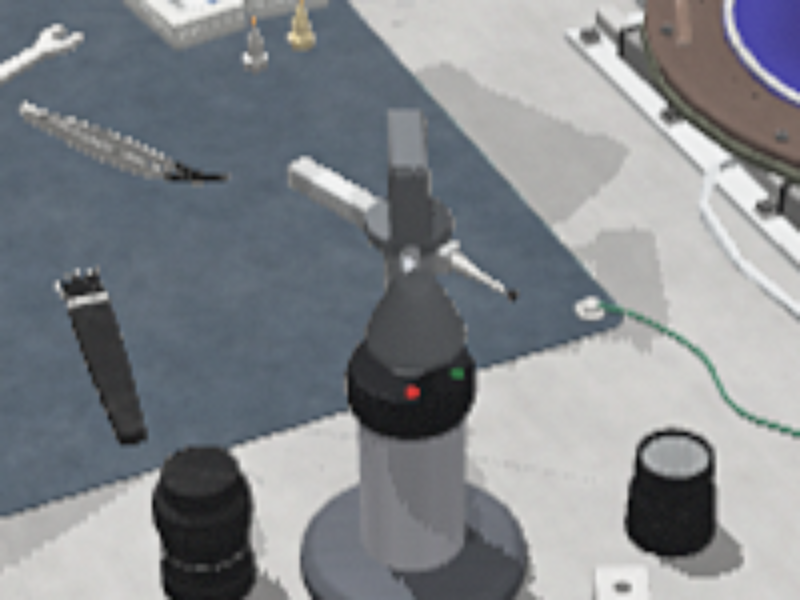

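View pics/w12.png

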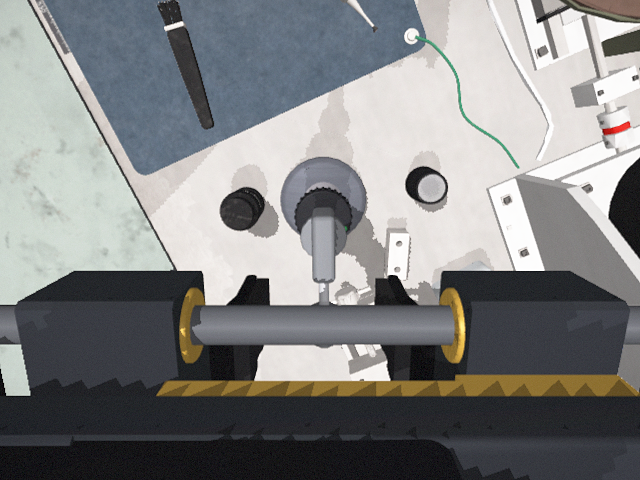

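The wing top is at 0.203, a rise of 55 mm or 4 mm below the stop, as expected when locked. The lamp points at the red dot (411,392) and the bystanders haven't moved. Handing in.

```bash
python3 -c "
from workcell import r
print(r.sign_off())"
```

```text
the job is handed in; nothing more can be done
None
```

The lamp mast is drawn up and locked at full height, and the job was handed in at about 26.5 s of the 51 s allowed.

**What I did**
- I twisted the grip about 56° anticlockwise and drew it up 59 mm. It met the stop gently: the pull went from about 2.4 N to 7 N.
- I then eased down about 1 mm below the stop and twisted clockwise until the end stop showed, with a peak of about 0.37 N m.
- I lowered the mast onto its lock ledge, let go and lifted clear.

**Last checks**
- **Height:** after release the top of the grip's wing stood at z = 0.203, a rise of 55 mm. That is 4 mm below the stop, as expected when locked.
- **Angle:** the wing stayed within about 0.5° of the end-stop angle, and the lamp is over the red dot.
- **Surroundings:** the loupe, lens and block are where they were, within the 4 mm the networks can measure. The tool touches nothing.

**What went wrong or disagreed**
- My first grasp closed on air above the wing. The real fingertips are about 38 mm behind the reported tool point. It touched nothing, and I corrected it by going lower.
- The force and torque readings are noisy, about ±1 N and ±0.05 N m. One high torque reading during the return twist did not repeat, and the picture showed the lamp following the tool.

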